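Window desk: everything back on its own spot

ROBOT

A 6-joint arm with a two-finger parallel gripper is mounted at the origin on the work surface. World frame = base frame: x ahead of the robot, y to its left, z up, the work surface at z = 0. Lengths are in mm, angles in rad, forces in N, time in s.
With the tool pointing down it reaches from about 350 to 875 mm from the base axis. Payload 4.2 kg.
Tool frame: the origin (TCP) lies between the finger pads; the fingertips stand 25 mm ahead of it and the grasp point (between the pads) lies 6 mm ahead of it; z points along the fingers, y is the line along which they close (so a half turn about z gives the same grasp; the last joint's range is limited). The gripper opens to 85 mm and grips with 20 to 120 N. Pads are 22 mm wide; open, the fingers measure 114 mm over their backs; the gripper's body (76 mm by 85 mm) begins 54 mm behind the grasp point. The pads swing forward as they close: fully open they stand 13 mm farther back than shut.
Start: joints at [-0.847, 0.385, 0.008, 0, -1.194, -0.259], TCP at [280.164, -558.666, 256.312] pointing down, gripper open.
Joint ranges: [-3.14, 3.14], [-1.21, 2.06], [-1.07, 1.41], [-3.16, 2.05], [-2.99, -0.16], [-3.1, 3.1]. Speed limits (rad/s): [2.79, 2.79, 3.14, 3.14, 3.14, 3.14].

INTERFACE

Orientations are given as a unit quaternion [x, y, z, w].
In Python, from bench import arm gives the robot as it stands.
- The arm moves only by the shell command python3 -m pendant 'ROWS'. ROWS is JSON, a list of rows, each a list of 7 numbers: the shift along the tool's x, y, z in m, then the turn, a rotation vector about the tool's x, y, z in degrees, then the finger opening in m, from 0 to 0.0854. In form: [[x, y, z, wx, wy, wz, fingers], ...]. A call has 1 to 12 rows; each row shifts and turns the commanded pose from where the row before left it, along the tool's axes as they then stand; what a row does not reach is not made up. A row lasts 1/10 s, in which the tool goes at most 50 mm and 8.59 degrees, less where a joint would pass 70% of its speed; a pose out of reach is approached as far as the arm can. A call is refused whole if a number of a shift passes 0.05 or a number of a turn 8.59, either way. A call with a gripper value outside its range is refused whole. The fingers move at their own pace and stop on an object; the grip force is fixed at half the most. Time passes only in rows, so rows that do not move let the fingers close. It gives the time, the measured TCP pose, the force, the opening and the grip force at its end, in the units of the state.
- arm.read_state(): the state, without advancing time (a new reading comes with each control period).
- arm.get_image(name): name is "side" or "top"; returns a dict with "image" (384x512x3 uint8, red, green, blue), "fx", "fy", "cx", "cy" (pixels), "xyz" and "rotation" of the camera in the world. Camera axes: x right, y down, z forward; pixel columns grow to the right and rows downward; lengths in mm; the calibration is good to about 2 mm. A picture is of the moment at which its call begins. There is no depth.
- arm.job_done(): hands the job in; it is judged then, once.
The state is a dict: "clock": time; "joints": joint angles; "joint_vel": joint speeds; "joint_efforts": joint torques, N m; "position": TCP position; "ee_rot": TCP orientation; "contact_force": force on the tool from outside, world axes, zero at the start; "wrist_torque": the same for the moment, N m; "gripper_width": finger opening in mm; "grasp_force": force on a finger pad.
Only numpy, scipy, OpenCV 4.12 (cv2) and the standard library are available. Lean on these libraries where they do the work, as an engineer would, in place of code of your own. Each camera call takes 0.05 s, during which the arm holds its last target. There are 200 camera calls.

TASK

Tidy the desk: stand the yellow mug in the middle of the yellow coaster, the blue mug in the middle of the blue coaster and the potted plant in the middle of its terracotta saucer, and lay the red mouse on the centre of the dark mat, lengthwise along the red oval printed on it (either way round). Keep mugs and plant upright, set them down gently rather than dropping them, and leave the pink notes and the green stapler where they are.

Things in the scene. Friction and masses are not known exactly. Their poses are not given: they have to be found in the camera images.
- yellow_mug: sizes in mm: small white mug with yellow stripes, a yellow handle and yellow glaze inside; 80 tall, outside diameter 56 at the foot and 60 at the rim, wall 3.5, about 200 g. Origin: centre of its underside; z up. The handle sticks out along the mug's +y to 55 from the axis, between 14 and 68 above the underside; the +x and -x sides are clear to grip. Stands upright at the start at any yaw.
- blue_mug: sizes in mm: small white mug with blue stripes, a blue handle and blue glaze inside; 80 tall, outside diameter 56 at the foot and 60 at the rim, wall 3.5, about 200 g. Origin: centre of its underside; z up. The handle sticks out along the mug's +y to 55 from the axis, between 14 and 68 above the underside; the +x and -x sides are clear to grip. Stands upright at the start at any yaw.
- mouse: sizes in mm: red computer mouse with a black wheel, 100 long (x, wheel end at +x), 56 wide (y), 36 high at the hump (the sides are upright from about 6 to 18 above the underside; grip across y), about 90 g. Origin: centre of its underside; z up. Lies flat at the start at any yaw.
- plant: sizes in mm: green succulent in a terracotta pot; pot 60 tall, diameter 58 at the foot and 61 at the top, leaves up to 88 high and within the pot's width, about 250 g. Origin: centre of the pot's underside; z up. Round, so any grip direction will do.
- yellow_coaster: sizes in mm: flat round yellow coaster with a thin cream ring, diameter 94, 4 thick, fixed to the desk. Origin: centre of its underside; z up; its top is 4 above the desk.
- blue_coaster: sizes in mm: flat round blue coaster with a thin cream ring, diameter 94, 4 thick, fixed to the desk. Origin: centre of its underside; z up; its top is 4 above the desk.
- mouse_mat: sizes in mm: small dark rectangular mouse mat, 126 (x) by 84 (y), 3 thick, with a thin red oval (108 along x by 66 along y) round its centre; fixed to the desk. Origin: centre of its underside; z up; its top is 3 above the desk.
- saucer: sizes in mm: round terracotta saucer, outside diameter 98 at the rim and 88 at the foot, rim 10 high and 4 thick, flat inside floor 4 above the desk and about 80 across; fixed to the desk. Origin: centre of its underside; z up.
- notes: sizes in mm: bystander: loose pad of pink sticky notes, 70 by 70, 22 high. Origin: centre of its underside; z up. Leave it where it is.
- stapler: sizes in mm: bystander: loose small stapler, green top on a black base, 100 long (x), 32 wide (y), about 43 high. Origin: centre of its underside; z up. Leave it where it is.
Not all that is in view belongs to the job. What is shaped like the mouse but purple is not meant.

How it is judged (in metres and radians):
At the end, for the whole second after the job is handed in: Each mug on the coaster of its colour, the plant in the saucer, the mouse on the mat: within 15 mm of its centre, resting on it (height to 3 mm), upright to 0.1 rad, released and at rest; the mouse along the mat's long axis, either way round, to 0.26 rad (horizontal distance between yellow_mug and yellow_coaster below 0.015 m and z of yellow_mug in the frame of yellow_coaster between 0.001 and 0.007 m and angle between each of yellow_mug, blue_mug, plant, mouse's own z axis and vertical below 0.1 rad and linear speed of each of yellow_mug, blue_mug, plant, mouse below 0.02 m/s and angular speed of each of yellow_mug, blue_mug, plant, mouse below 0.2 rad/s and horizontal distance between blue_mug and blue_coaster below 0.015 m and z of blue_mug in the frame of blue_coaster between 0.001 and 0.007 m and horizontal distance between plant and saucer below 0.015 m and z of plant in the frame of saucer between 0.001 and 0.007 m and horizontal distance between mouse and mouse_mat below 0.015 m and z of mouse in the frame of mouse_mat between 0 and 0.006 m and angle between the x axis of mouse and the x axis of mouse_mat, either way round below 0.26 rad); the robot touches nothing.
It fails at once if the pink notes or the green stapler pushed more than 30 mm from where they lay (distance of any of notes, stapler from where it was at the start of the episode above 0.03 m).
It fails at once if a mug or the plant tipped by more than 0.6 rad (angle between any of yellow_mug, blue_mug, plant's own z axis and vertical above 0.6 rad).
It fails at once if a mug or the plant dropped: out of the fingers and falling faster than 0.45 m/s, as from 10 mm up or more ((linear speed of yellow_mug above 0.45 m/s and contact force between yellow_mug and the fingers below 0.5 N and height (world z) of yellow_mug below 0.05 m) or (linear speed of blue_mug above 0.45 m/s and contact force between blue_mug and the fingers below 0.5 N and height (world z) of blue_mug below 0.05 m) or (linear speed of plant above 0.45 m/s and contact force between plant and the fingers below 0.5 N and height (world z) of plant below 0.05 m)).
It also fails if it takes over 125 s, if anything falls off the work surface, if the arm or the gripper's body presses on something with over 40 N, if the wrist force passes 120 N, or if a joint passes its speed limit or range.

## Working session

There is one attempt and no reset: what is moved stays moved. The work goes in short steps, Python scripts to look and compute and a shell command to move; the robot and the scene stay as the last step left them, time stands still between calls to the robot, and variables do not carry over. Pictures are saved under pics/ and viewed, at most 14 in all, crops included, and the job is handed in when it is done.

```bash
mkdir -p pics; python3 - <<'E'
from bench import arm
import cv2,pickle
d={}
for n in("top","side"):
    r=arm.get_image(n); d[n]=r
    cv2.imwrite(f"pics/{n}0.png",r["image"][:,:,::-1])
    print(n,r["fx"],r["fy"],r["cx"],r["cy"],r["xyz"],r["rotation"])
pickle.dump(d,open("cal.pkl","wb"))
s=arm.read_state();print(s)
E
```

```text
top 417.86092302801984 417.86092302801984 256.34333187608587 191.58925086639832 [ 258.05449671   42.20640626 1470.57269028] [ 0.70492185 -0.70267854  0.06267405 -0.0734848 ]
side 367.99889213244205 367.99889213244205 257.4022409022093 187.96605554024237 [403.711155   892.03951963 948.3414311 ] [-0.07166297  0.92581523 -0.36977475  0.03157876]
{'clock': 0.1, 'joints': array([-8.47409860e-01,  3.85494179e-01,  6.74913295e-03, -4.48256569e-04,
       -1.19403829e+00, -2.58580780e-01]), 'joint_vel': array([-0.00142922, -0.00136537,  0.00432977,  0.00324825, -0.00085777,
        0.00068681]), 'joint_efforts': array([-5.44772083e-04, -3.93318594e+01,  1.88930386e+01,  4.19794768e+00,
       -2.58073909e-03, -4.16828470e-06]), 'position': array([ 279.94284405, -558.25298188,  255.31498404]), 'ee_rot': array([-2.30235868e-01,  9.73134325e-01,  9.74365868e-04, -2.84714241e-04]), 'contact_force': array([0.39908435, 0.1331719 , 0.09944706]), 'wrist_torque': array([-0.03515701, -0.01811715,  0.00928777]), 'grasp_force': 0.0, 'gripper_width': 85.5369035563373}
```

View pics/top0.png

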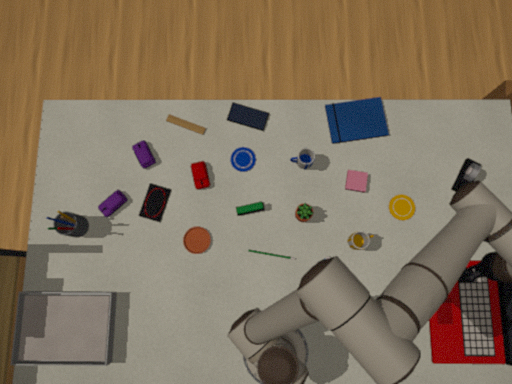

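View pics/side0.png

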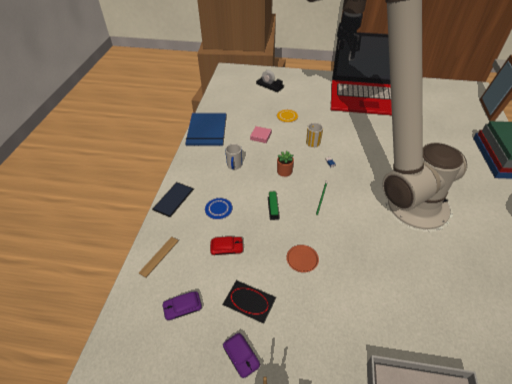

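The top view shows the red mouse at (200,175), the purple decoys at (144,154) and (112,203), the mat at (155,202), the saucer at (197,240), and the blue coaster at (243,159). It also shows the blue mug at (306,158), plant (304,212), yellow mug (359,241), yellow coaster (402,207), notes (357,181) and stapler (250,209). The mouse at (200,175) is the only red one, so it fits. I'll confirm it in an enlarged crop.

```bash
cat > h.py <<'E'
import numpy as np,cv2,pickle
from scipy.spatial.transform import Rotation as R
C=pickle.load(open("cal.pkl","rb"))
def px2w(cam,u,v,z):
    c=C[cam];d=R.from_quat(c["rotation"]).apply([(u-c["cx"])/c["fx"],(v-c["cy"])/c["fy"],1.0])
    o=np.array(c["xyz"]);return (o+d*(z-o[2])/d[2]).round(1)
def w2px(cam,p):
    c=C[cam];q=R.from_quat(c["rotation"]).inv().apply(np.array(p,float)-c["xyz"])
    return np.array([c["fx"]*q[0]/q[2]+c["cx"],c["fy"]*q[1]/q[2]+c["cy"]]).round(1)
def crop(img,x0,y0,w,h,s,name):
    cv2.imwrite(name,cv2.resize(img[y0:y0+h,x0:x0+w,::-1],None,fx=s,fy=s,interpolation=cv2.INTER_CUBIC))
E
python3 - <<'E'
from h import *
t=C["top"]["image"];s=C["side"]["image"]
a=cv2.resize(t[140:265,130:260],None,fx=4,fy=4,interpolation=cv2.INTER_CUBIC)
crop(t,125,135,150,125,5,"pics/tA.png");crop(t,275,135,150,125,5,"pics/tB.png")
crop(s,190,95,150,110,5,"pics/sB.png")
# blobs: colour segmentation
hsv={k:cv2.cvtColor(C[k]["image"],cv2.COLOR_RGB2HSV) for k in C}
def blob(cam,lo,hi,box,z):
    x0,y0,x1,y1=box;m=cv2.inRange(hsv[cam],lo,hi)[y0:y1,x0:x1]
    n,l,st,ce=cv2.connectedComponentsWithStats(m);i=1+st[1:,4].argmax()
    ct=cv2.findContours((l==i).astype(np.uint8),0,2)[0][0];hull=cv2.convexHull(ct)
    M=cv2.moments(hull);c=np.array([M["m10"]/M["m00"]+x0,M["m01"]/M["m00"]+y0]);r=cv2.minAreaRect(hull)
    print(cam,c.round(1),st[i,2:],px2w(cam,*c,z),[round(x,1) for x in (*r[1],r[2])])
    b=cv2.boxPoints(r)+[x0,y0];w=[px2w(cam,*p,z)[:2] for p in b]
    for k in(0,1):
        e=w[k+1]-w[k];print("   edge",np.linalg.norm(e).round(),np.degrees(np.arctan2(e[1],e[0])).round(1))
for nm,lo,hi,bt,bs,z in [("ycoast",(20,120,90),(35,255,255),(385,190,420,225),(270,105,303,125),4),
 ("bcoast",(100,120,60),(125,255,255),(225,140,262,178),(200,195,238,222),4),
 ("saucer",(0,100,60),(15,255,255),(180,222,215,258),(282,240,325,275),10),
 ("mat",(0,0,0),(179,255,75),(135,178,177,226),(218,278,280,325),3),
 ("mouse",(0,140,60),(179,255,255),(185,155,215,195),(205,230,250,260),15),
 ("plant",(0,90,40),(85,255,255),(290,198,320,226),(272,145,300,180),60)]:
    print(nm);blob("top",lo,hi,bt,z);blob("side",lo,hi,bs,z)
E
```

```text
ycoast
top [401.5 206.9] [ 26  26 513] [ 490.4 -447.8    4. ] [25.0, 25.0, 0.0]
   edge 90.0 -3.2
   edge 88.0 -89.9
side [286.9 115.4] [ 20  12 174] [ 490.  -444.8    4. ] [11.0, 19.0, 90.0]
   edge 84.0 -171.5
   edge 82.0 94.9
bcoast
top [242.5 158.7] [ 16  15 174] [666.1 116.4   4. ] [14.1, 14.1, 45.0]
   edge 52.0 -43.6
   edge 53.0 -135.8
side [218.2 208.2] [ 27  21 166] [665.  118.2   4. ] [20.0, 26.0, 90.0]
   edge 90.0 -171.3
   edge 89.0 101.8
saucer
top [196.6 239.9] [ 28  27 588] [371.2 273.1  10. ] [26.0, 27.0, 90.0]
   edge 95.0 -89.8
   edge 90.0 -178.5
side [302.3 258.1] [ 32  27 694] [371.  275.7  10. ] [26.0, 31.0, 90.0]
   edge 95.0 -171.3
   edge 91.0 92.5
mat
top [154.7 202.5] [ 32  38 726] [504.4 428.4   3. ] [22.2, 34.8, 19.4]
   edge 124.0 -16.3
   edge 82.0 -109.4
side [249.2 301.2] [  52   42 1102] [504.5 431.3   3. ] [45.0, 28.7, 24.6]
   edge 85.0 -101.2
   edge 130.0 162.2
mouse
top [200.  174.9] [ 19  27 371] [602.8 267.7  15. ] [26.1, 14.5, 78.7]
   edge 52.0 -78.2
   edge 97.0 -167.5
side [226.2 245.1] [ 32  18 507] [603.9 268.1  15. ] [17.0, 31.0, 90.0]
   edge 96.0 -171.2
   edge 62.0 100.6
plant
top [303.7 212.4] [ 18  18 241] [461.7 -96.7  60. ] [17.0, 17.0, 90.0]
   edge 58.0 -89.8
   edge 58.0 178.8
side [284.8 163.8] [ 17  25 324] [462.8 -73.4  60. ] [24.0, 16.0, 90.0]
   edge 59.0 -171.4
   edge 126.0 95.2
```

View pics/tA.png

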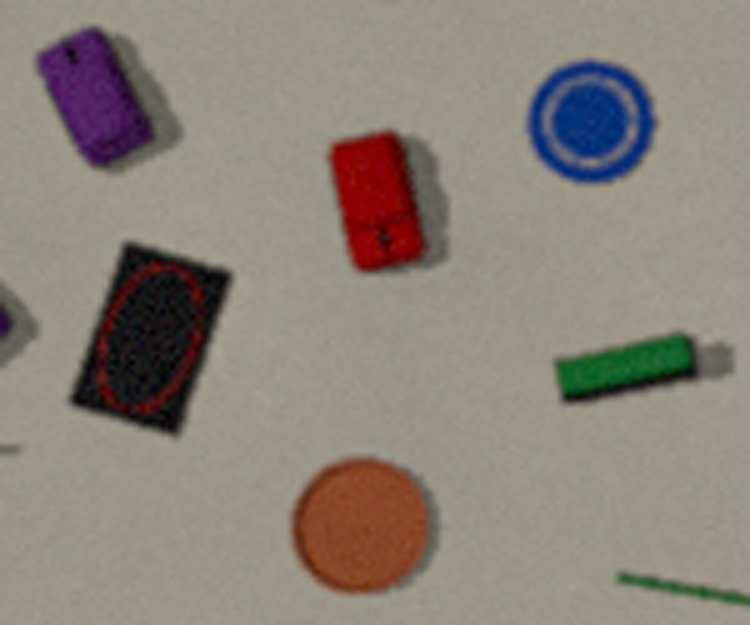

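View pics/tB.png

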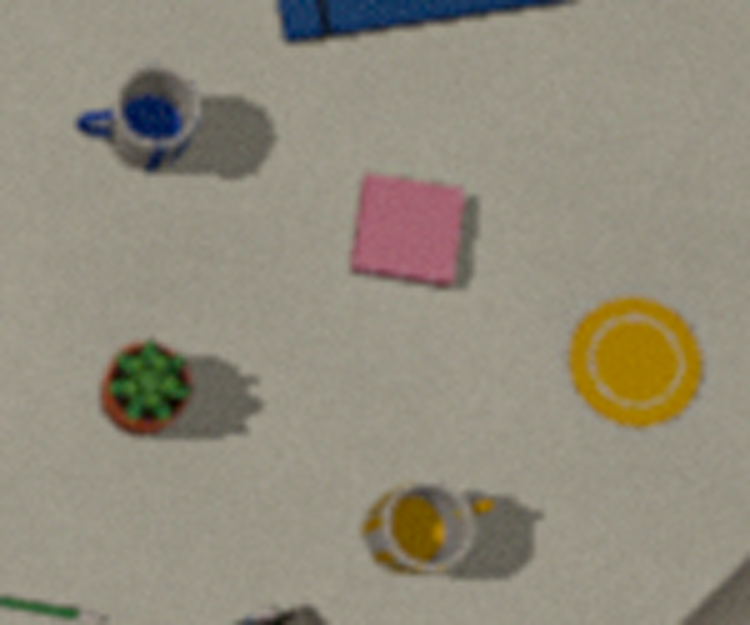

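View pics/sB.png

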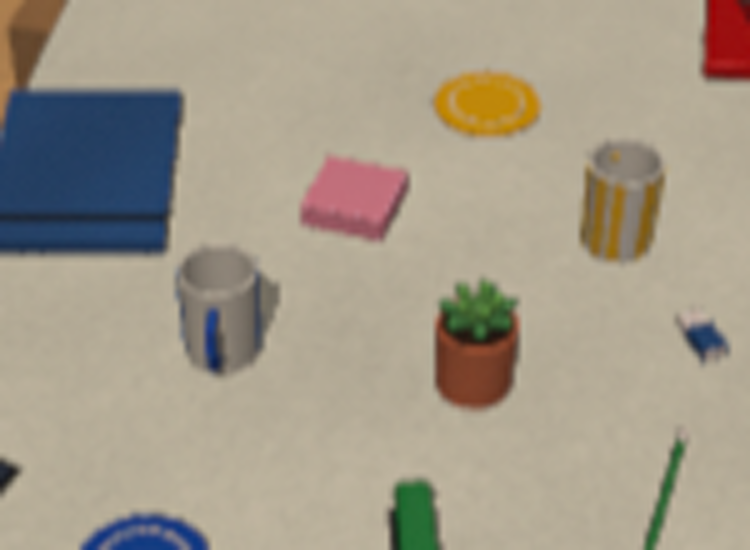

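The red mouse is at crop A (378,200) with its wheel at the lower end (385,238), so it lies along about 12° in the world; the purple ones are decoys. In crop B the blue rim is centred at (159,107) with the handle tip at (80,124), the yellow rim at (430,528) with the handle at (485,507), and the pot at (147,386). Next I'll check the mug and plant positions in both cameras.

```bash
cat >> h.py <<'E'
def cur():
    from bench import arm
    s=arm.read_state();r=R.from_quat(s["ee_rot"]);y=r.apply([0,1,0])
    return s,r,np.degrees(np.arctan2(y[1],y[0]))
def plan(x,y,z,yaw=None):
    "shift in tool axes (mm) to TCP x,y,z ; turn about tool z (deg), tool y axis to world yaw mod 180"
    s,r,a=cur();d=r.inv().apply(np.array([x,y,z])-s["position"])
    t=0 if yaw is None else -((yaw-a+90)%180-90)
    t2=0 if yaw is None else R.from_rotvec([0,0,np.radians(t)]).inv().apply(d)
    print("t",round(s["clock"],2),"pos",s["position"].round(1),"yaw",round(a,1),"tilt",np.degrees(np.arccos(-r.apply([0,0,1])[2])).round(2),"shift",d.round(1),"turn",round(t,1),"shift after turn",np.round(t2,1),"j6",s["joints"][5].round(2),"w",s["gripper_width"].round(1),"F",s["contact_force"].round(1),s["grasp_force"].round(0))
E
python3 - <<'E'
from h import *
for n,t,s,h in [("blue",(306.4,156),(233.4,148.6),(290.6,159.4)),("yel",(360.6,240.2),(314.6,127),(371.6,236))]:
    a=px2w("top",*t,80);b=px2w("side",*s,80);c=px2w("top",*h,45)
    m=(a+b)/2;print(n,a,b,c,"handle ang",np.degrees(np.arctan2(*(c-a)[[1,0]])).round(1),"dist",np.linalg.norm((c-a)[:2]).round(1))
print("plant",px2w("top",304.0,211.8,60))
for p in [(461.7,-96.7),(461.7,-94)]: print(w2px("side",[*p,0]),w2px("side",[*p,60]))
print("notes",px2w("top",275+407/5,135+230/5,22),"stapler",px2w("top",125+627/5,135+367/5,30))
plan(408,-291,180,0)
E
```

```text
blue [ 654.7 -107.5   80. ] [ 654.1 -104.7   80. ] [652.3 -55.5  45. ] handle ang 92.6 dist 52.1
yel [ 366.6 -281.    80. ] [ 369.7 -277.3   80. ] [ 383.6 -326.9   45. ] handle ang -69.7 dist 48.9
plant [463.7 -97.9  60. ]
[284.9 171.6] [285.7 159.5]
[284.9 172.1] [285.7 160. ]
notes [ 579.7 -288.7   22. ] stapler [479.6  85.4  30. ]Traceback (most recent call last):
  File "<stdin>", line 8, in <module>
  File "h.py", line 21, in plan
    print("t",round(s["clock"],2),"pos",s["position"].round(1),"yaw",round(a,1),"tilt",np.degrees(np.arccos(-r.apply([0,0,1])[2])).round(2),"shift",d.round(1),"turn",round(t,1),"shift after turn",np.round(t2,1),"j6",s["joints"][5].round(2),"w",s["gripper_width"].round(1),"F",s["contact_force"].round(1),s["grasp_force"].round(0))
                                                                                                                                                                                                                                                    ^^^^^^^^^^^^^^^^^^^^^^^^
AttributeError: 'float' object has no attribute 'round'
```

```bash
sed -i 's/s\["gripper_width"\].round(1)/round(float(s["gripper_width"]),1)/;s/s\["grasp_force"\].round(0)/round(float(s["grasp_force"]))/' h.py; python3 -c "
from h import *
plan(368,-279,150,20)"
```

```text
t 0.1 pos [ 279.9 -558.3  255.3] yaw 116.6 tilt 0.12 shift [-203.9  210.   105.7] turn -83.4 shift after turn [-232.1 -178.3  105.7] j6 -0.26 w 85.5 F [0.4 0.1 0.1] 0
```

```bash
python3 -m pendant '[[0,0,0,0,0,-8.34,0.085],[0,0,0,0,0,-8.34,0.085],[0,0,0,0,0,-8.34,0.085],[0,0,0,0,0,-8.34,0.085],[0,0,0,0,0,-8.34,0.085],[0,0,0,0,0,-8.34,0.085],[0,0,0,0,0,-8.34,0.085],[0,0,0,0,0,-8.34,0.085],[0,0,0,0,0,-8.34,0.085],[0,0,0,0,0,-8.34,0.085]]'; python3 -m pendant '[[-0.03,-0.023,0,0,0,0,0.085],[-0.03,-0.023,0,0,0,0,0.085],[-0.03,-0.023,0,0,0,0,0.085],[-0.03,-0.023,0,0,0,0,0.085],[-0.03,-0.023,0,0,0,0,0.085],[-0.03,-0.023,0,0,0,0,0.085],[-0.03,-0.023,0.02,0,0,0,0.085],[-0.022,-0.017,0.02,0,0,0,0.085],[0,0,0.02,0,0,0,0.085],[0,0,0.02,0,0,0,0.085],[0,0,0,0,0,0,0.085]]'; python3 -c "
from h import *
plan(368,-279,52,20)"
```

```text
clock: 1.1
position: [280.0, -558.4, 255.7]
ee_rot: [0.821, -0.571, -0.001, -0.0]
contact_force: [-0.4, -0.2, -0.2]
gripper_width: 84.9
grasp_force: 0.0
clock: 2.2
position: [366.1, -278.6, 173.8]
ee_rot: [0.819, -0.573, -0.003, 0.001]
contact_force: [0.7, 0.1, -0.2]
gripper_width: 85.2
grasp_force: 0.0
t 2.2 pos [ 366.1 -278.6  173.8] yaw -160.0 tilt 0.38 shift [  1.6  -2.2 121.8] turn 0.0 shift after turn [  1.6  -2.2 121.8] j6 0.65 w 85.2 F [ 0.7  0.1 -0.2] 0
```

```bash
python3 -m pendant '[[0.001,-0.002,0.03,0,0,0,0.085],[0,0,0.03,0,0,0,0.085],[0,0,0.03,0,0,0,0.085],[0,0,0.015,0,0,0,0.085],[0,0,0.015,0,0,0,0.085],[0,0,0,0,0,0,0.085],[0,0,0,0,0,0,0.05],[0,0,0,0,0,0,0.05],[0,0,0,0,0,0,0.05],[0,0,0,0,0,0,0.05],[0,0,0,0,0,0,0.05],[0,0,0,0,0,0,0.05]]'; python3 - <<'E'
from h import *
from bench import arm
plan(490.2,-446.3,180)
im=arm.get_image("top")["image"];im2=arm.get_image("side")["image"]
crop(im2,250,80,120,100,5,"pics/g1.png")
E
```

```text
clock: 3.4
position: [370.8, -280.5, 57.7]
ee_rot: [0.819, -0.573, 0.001, -0.0]
contact_force: [-0.7, -0.6, 6.2]
gripper_width: 57.0
grasp_force: 63.7
t 3.4 pos [ 370.8 -280.5   57.7] yaw -160.0 tilt 0.15 shift [ 196.9  -55.5 -121.8] turn 0 shift after turn 0 j6 0.65 w 57.0 F [-0.7 -0.6  6.2] 64
```

View pics/g1.png

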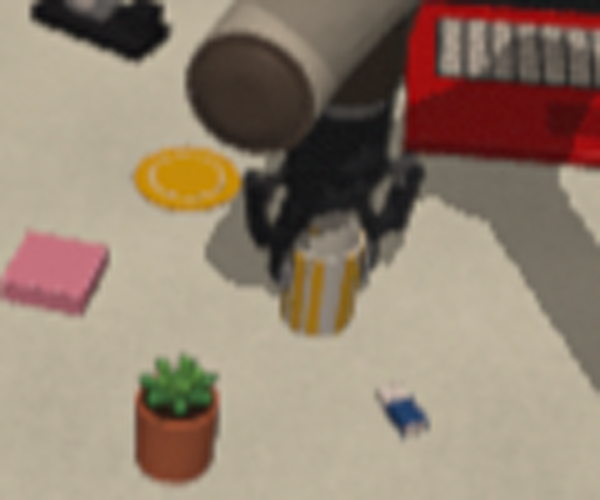

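```bash
python3 -m pendant '[[0,0,-0.02,0,0,0,0.05],[0,0,-0.03,0,0,0,0.05],[0,0,-0.03,0,0,0,0.05],[0,0,-0.02,0,0,0,0.05],[0.02,-0.006,0,0,0,0,0.05],[0.03,-0.008,0,0,0,0,0.05],[0.03,-0.008,0,0,0,0,0.05],[0.03,-0.008,0,0,0,0,0.05],[0.03,-0.009,0,0,0,0,0.05],[0.03,-0.009,0,0,0,0,0.05],[0.027,-0.008,0,0,0,0,0.05],[0,0,0,0,0,0,0.05]]'; python3 -c "
from h import *
plan(490.2,-446.3,62)"
```

```text
clock: 4.7
position: [491.7, -448.1, 155.3]
ee_rot: [0.819, -0.574, 0.001, 0.0]
contact_force: [-1.9, 0.9, -1.8]
gripper_width: 57.2
grasp_force: 64.6
t 4.7 pos [ 491.7 -448.1  155.3] yaw -160.1 tilt 0.06 shift [-2.2  0.8 93.3] turn 0 shift after turn 0 j6 0.84 w 57.2 F [-1.9  0.9 -1.8] 65
```

```bash
python3 -m pendant '[[-0.002,0,0.02,0,0,0,0.05],[0,0,0.03,0,0,0,0.05],[0,0,0.02,0,0,0,0.05],[0,0,0.01,0,0,0,0.05],[0,0,0.004,0,0,0,0.05],[0,0,0.003,0,0,0,0.05],[0,0,0,0,0,0,0.05],[0,0,0,0,0,0,0.05]]'; python3 -c "
from h import *
plan(490.2,-446.3,62)"
```

```text
clock: 5.5
position: [490.1, -444.3, 70.4]
ee_rot: [0.819, -0.573, 0.001, -0.0]
contact_force: [-0.8, -0.0, -1.8]
gripper_width: 57.3
grasp_force: 64.7
t 5.5 pos [ 490.1 -444.3   70.4] yaw -160.0 tilt 0.11 shift [1.9 0.6 8.4] turn 0 shift after turn 0 j6 0.84 w 57.3 F [-0.8 -0.  -1.8] 65
```

```bash
python3 -m pendant '[[0.001,0.001,0.003,0,0,0,0.05],[0,0,0.002,0,0,0,0.05],[0,0,0.002,0,0,0,0.05],[0,0,0.001,0,0,0,0.05],[0,0,0,0,0,0,0.05],[0,0,0,0,0,0,0.05]]'; python3 - <<'E'
from h import *
from bench import arm
plan(490.2,-446.3,62)
crop(arm.get_image("side")["image"],240,60,110,85,6,"pics/p1.png")
E
```

```text
clock: 6.1
position: [488.9, -445.4, 61.9]
ee_rot: [0.819, -0.573, 0.0, 0.0]
contact_force: [-1.8, 0.7, 3.6]
gripper_width: 57.0
grasp_force: 64.8
t 6.1 pos [ 488.9 -445.4   61.9] yaw -160.0 tilt 0.02 shift [ 1.2 -0.9 -0.1] turn 0 shift after turn 0 j6 0.84 w 57.0 F [-1.8  0.7  3.6] 65
```

View pics/p1.png

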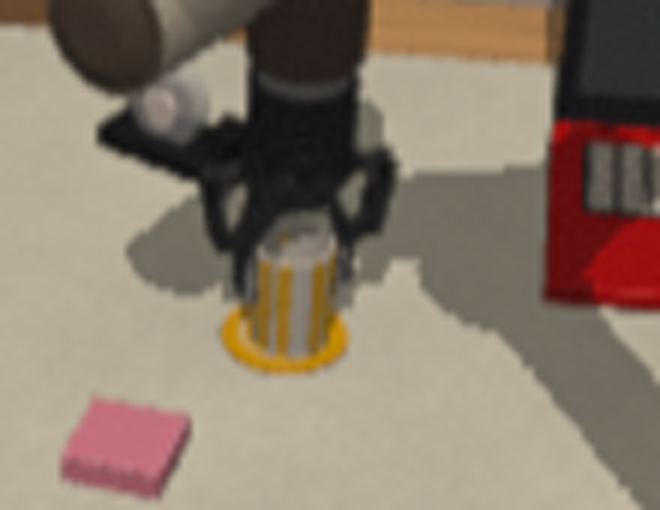

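Mug foot centre is at crop x 291 against coaster 285 (about 4 mm), with the front gap as expected. It's seated, so I'll release it and go to the blue mug.

```bash
python3 -m pendant '[[0,0,0,0,0,0,0.085],[0,0,0,0,0,0,0.085],[0,0,0,0,0,0,0.085],[0,0,0,0,0,0,0.085],[0,0,0,0,0,0,0.085],[0,0,-0.01,0,0,0,0.085],[0,0,-0.03,0,0,0,0.085],[0,0,-0.04,0,0,0,0.085],[0,0,-0.04,0,0,5.8,0.085],[0,0,0,0,0,5.8,0.085],[0,0,0,0,0,5.8,0.085],[0,0,0,0,0,0,0.085]]'; python3 -c "
from h import *
plan(654.4,-106,180,2.6)"
```

```text
clock: 7.35
position: [489.0, -445.3, 182.6]
ee_rot: [0.723, -0.691, 0.001, -0.0]
contact_force: [0.5, 0.7, -0.3]
gripper_width: 85.1
grasp_force: 0.0
t 7.35 pos [ 489.  -445.3  182.6] yaw -177.4 tilt 0.09 shift [-331.4 -180.8    2.6] turn 0.0 shift after turn [-331.5 -180.6    2.6] j6 0.54 w 85.1 F [ 0.5  0.7 -0.3] 0
```

```bash
python3 -m pendant '[[-0.02,-0.011,0,0,0,0,0.085],[-0.035,-0.019,0,0,0,0,0.085],[-0.035,-0.019,0,0,0,0,0.085],[-0.035,-0.019,0,0,0,0,0.085],[-0.035,-0.019,0,0,0,0,0.085],[-0.035,-0.019,0,0,0,0,0.085],[-0.035,-0.019,0,0,0,0,0.085],[-0.035,-0.019,0,0,0,0,0.085],[-0.035,-0.019,0,0,0,0,0.085],[-0.031,-0.018,0,0,0,0,0.085],[0,0,0,0,0,0,0.085],[0,0,0,0,0,0,0.085]]'; python3 -c "
from h import *
plan(654.4,-106,57,2.6)"
```

```text
clock: 8.55
position: [654.7, -105.5, 181.1]
ee_rot: [0.724, -0.689, -0.0, 0.0]
contact_force: [-0.2, -1.0, -0.4]
gripper_width: 85.6
grasp_force: 0.0
t 8.55 pos [ 654.7 -105.5  181.1] yaw -177.2 tilt 0.04 shift [  0.5   0.2 124.1] turn 0.2 shift after turn [  0.5   0.2 124.1] j6 -0.03 w 85.6 F [-0.2 -1.  -0.4] 0
```

```bash
python3 -m pendant '[[0,0,0.03,0,0,0,0.085],[0,0,0.03,0,0,0,0.085],[0,0,0.03,0,0,0,0.085],[0,0,0.02,0,0,0,0.085],[0,0,0.014,0,0,0,0.085],[0,0,0,0,0,0,0.085],[0,0,0,0,0,0,0.05],[0,0,0,0,0,0,0.05],[0,0,0,0,0,0,0.05],[0,0,0,0,0,0,0.05],[0,0,0,0,0,0,0.05],[0,0,0,0,0,0,0.05]]'; python3 -c "
from h import *
plan(665.5,117.3,62)"
```

```text
clock: 9.75
position: [656.2, -106.5, 59.4]
ee_rot: [0.724, -0.69, 0.002, -0.001]
contact_force: [0.9, -0.4, 6.5]
gripper_width: 57.6
grasp_force: 64.2
t 9.75 pos [ 656.2 -106.5   59.4] yaw -177.3 tilt 0.25 shift [-223.1  -19.8   -2.7] turn 0 shift after turn 0 j6 -0.04 w 57.6 F [ 0.9 -0.4  6.5] 64
```

```bash
python3 -m pendant '[[0,0,-0.02,0,0,0,0.05],[0,0,-0.03,0,0,0,0.05],[0,0,-0.03,0,0,0,0.05],[-0.02,-0.002,0,0,0,0,0.05],[-0.035,-0.003,0,0,0,0,0.05],[-0.035,-0.003,0,0,0,0,0.05],[-0.035,-0.003,0,0,0,0,0.05],[-0.035,-0.003,0,0,0,0,0.05],[-0.035,-0.003,0,0,0,0,0.05],[-0.028,-0.003,0,0,0,0,0.05],[0,0,0,0,0,0,0.05],[0,0,0,0,0,0,0.05]]'; python3 -c "
from h import *
plan(665.5,117.3,63.5)"
```

```text
clock: 10.95
position: [663.0, 118.0, 135.8]
ee_rot: [0.724, -0.69, -0.001, 0.001]
contact_force: [-0.3, -0.6, -2.6]
gripper_width: 57.3
grasp_force: 64.8
t 10.95 pos [663.  118.  135.8] yaw -177.3 tilt 0.21 shift [ 0.8 -2.8 72.3] turn 0 shift after turn 0 j6 -0.37 w 57.3 F [-0.3 -0.6 -2.6] 65
```

```bash
python3 -m pendant '[[0.001,-0.003,0.02,0,0,0,0.05],[0,0,0.025,0,0,0,0.05],[0,0,0.015,0,0,0,0.05],[0,0,0.005,0,0,0,0.05],[0,0,0.002,0,0,0,0.05],[0,0,0,0,0,0,0.05],[0,0,0,0,0,0,0.05]]'; python3 -c "
from h import *
plan(665.5,117.3,63.5)"
```

```text
clock: 11.65
position: [668.1, 116.6, 71.6]
ee_rot: [0.723, -0.691, 0.001, -0.001]
contact_force: [-0.5, -0.8, -2.2]
gripper_width: 57.6
grasp_force: 64.7
t 11.65 pos [668.1 116.6  71.6] yaw -177.4 tilt 0.13 shift [-0.8  2.6  8.1] turn 0 shift after turn 0 j6 -0.37 w 57.6 F [-0.5 -0.8 -2.2] 65
```

```bash
python3 -m pendant '[[0,0.002,0.003,0,0,0,0.05],[0,0,0.002,0,0,0,0.05],[0,0,0.002,0,0,0,0.05],[0,0,0.001,0,0,0,0.05],[0,0,0,0,0,0,0.05],[0,0,0,0,0,0,0.05]]'; python3 - <<'E'
from h import *
from bench import arm
plan(665.5,117.3,63.5)
crop(arm.get_image("side")["image"],160,140,120,90,6,"pics/p2.png")
E
```

```text
clock: 12.25
position: [665.4, 116.5, 63.3]
ee_rot: [0.723, -0.691, 0.0, -0.0]
contact_force: [-2.3, 0.1, 5.1]
gripper_width: 57.3
grasp_force: 64.7
t 12.25 pos [665.4 116.5  63.3] yaw -177.3 tilt 0.02 shift [-0.8 -0.2 -0.2] turn 0 shift after turn 0 j6 -0.37 w 57.3 F [-2.3  0.1  5.1] 65
```

View pics/p2.png

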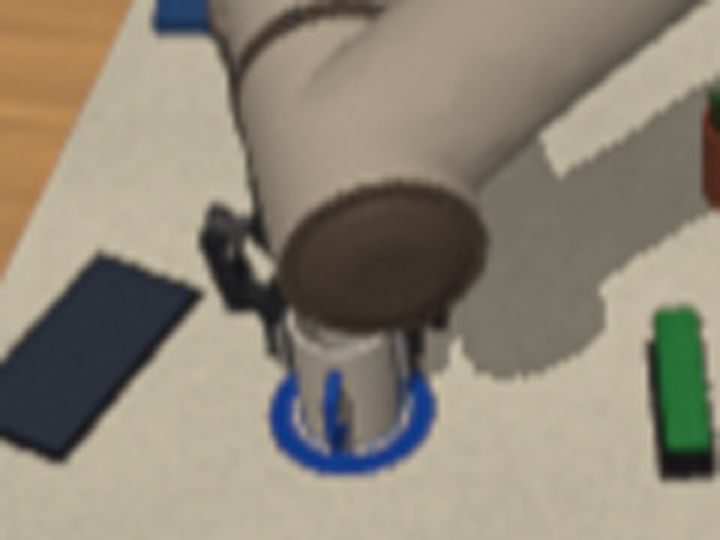

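The blue mug foot (295–400, centre 348) sits inside the coaster (270–435, centre 352), so it's centred. Release, then the plant.

```bash
python3 -m pendant '[[0,0,0,0,0,0,0.085],[0,0,0,0,0,0,0.085],[0,0,0,0,0,0,0.085],[0,0,0,0,0,0,0.085],[0,0,0,0,0,0,0.085],[0,0,-0.01,0,0,0,0.085],[0,0,-0.03,0,0,0,0.085],[0,0,-0.04,0,0,0,0.085],[0,0,-0.04,0,0,0,0.085],[0,0,0,0,0,0,0.085]]'; python3 -c "
from h import *
plan(462,-95.5,180)"
```

```text
clock: 13.3
position: [669.1, 117.2, 191.0]
ee_rot: [0.724, -0.69, 0.004, -0.006]
contact_force: [-0.9, -0.3, 0.5]
gripper_width: 84.8
grasp_force: 0.0
t 13.3 pos [669.1 117.2 191. ] yaw -177.3 tilt 0.87 shift [202.7 217.    7.2] turn 0 shift after turn 0 j6 -0.37 w 84.8 F [-0.9 -0.3  0.5] 0
```

```bash
python3 -m pendant '[[0.02,0.02,0,0,0,0,0.085],[0.03,0.03,0,0,0,0,0.085],[0.03,0.03,0,0,0,0,0.085],[0.03,0.03,0,0,0,0,0.085],[0.03,0.03,0,0,0,0,0.085],[0.03,0.03,0,0,0,0,0.085],[0.02,0.03,0,0,0,0,0.085],[0.012,0.013,0,0,0,0,0.085],[0,0,0,0,0,0,0.085],[0,0,0,0,0,0,0.085]]'; python3 -c "
from h import *
plan(462,-95.5,50)"
```

```text
clock: 14.3
position: [462.8, -95.1, 183.0]
ee_rot: [0.723, -0.691, 0.001, -0.001]
contact_force: [0.4, 0.6, 1.2]
gripper_width: 85.2
grasp_force: 0.0
t 14.3 pos [462.8 -95.1 183. ] yaw -177.4 tilt 0.12 shift [  0.3   1.1 133. ] turn 0 shift after turn 0 j6 -0.1 w 85.2 F [0.4 0.6 1.2] 0
```

```bash
python3 -m pendant '[[0,0,0.03,0,0,0,0.085],[0,0,0.035,0,0,0,0.085],[0,0,0.03,0,0,0,0.085],[0,0,0.02,0,0,0,0.085],[0,0,0.014,0,0,0,0.085],[0,0,0.005,0,0,0,0.085],[0,0,0,0,0,0,0.05],[0,0,0,0,0,0,0.05],[0,0,0,0,0,0,0.05],[0,0,0,0,0,0,0.05],[0,0,0,0,0,0,0.05],[0,0,0,0,0,0,0.05]]'; python3 -c "
from h import *
plan(371.1,274.4,60)"
```

```text
clock: 15.5
position: [463.6, -94.9, 49.4]
ee_rot: [0.723, -0.69, 0.001, -0.002]
contact_force: [3.5, 1.6, 5.3]
gripper_width: 59.1
grasp_force: 65.3
t 15.5 pos [463.6 -94.9  49.4] yaw -177.3 tilt 0.24 shift [-373.2   75.2  -10.9] turn 0 shift after turn 0 j6 -0.1 w 59.1 F [3.5 1.6 5.3] 65
```

```bash
python3 -m pendant '[[0,0,-0.02,0,0,0,0.05],[0,0,-0.03,0,0,0,0.05],[0,0,-0.04,0,0,0,0.05],[-0.02,0.004,-0.02,0,0,0,0.05],[-0.04,0.008,0,0,0,0,0.05],[-0.04,0.008,0,0,0,0,0.05],[-0.04,0.008,0,0,0,0,0.05],[-0.04,0.008,0,0,0,0,0.05],[-0.04,0.008,0,0,0,0,0.05],[-0.04,0.008,0,0,0,0,0.05],[-0.04,0.008,0,0,0,0,0.05],[-0.04,0.008,0,0,0,0,0.05]]';python3 -m pendant '[[-0.033,0.007,0,0,0,0,0.05],[0,0,0,0,0,0,0.05],[0,0,0,0,0,0,0.05]]'; python3 -c "
from h import *
plan(371.1,274.4,53.5)"
```

```text
clock: 16.7
position: [376.0, 241.0, 157.1]
ee_rot: [0.723, -0.691, -0.0, 0.003]
contact_force: [2.3, 0.1, -2.1]
gripper_width: 58.7
grasp_force: 65.6
clock: 17.0
position: [368.2, 272.9, 157.0]
ee_rot: [0.723, -0.69, 0.0, 0.003]
contact_force: [0.1, 0.3, -2.2]
gripper_width: 58.9
grasp_force: 65.6
t 17.0 pos [368.2 272.9 157. ] yaw -177.3 tilt 0.3 shift [ -1.7  -3.3 103.4] turn 0 shift after turn 0 j6 -0.95 w 58.9 F [ 0.1  0.3 -2.2] 66
```

```bash
python3 -m pendant '[[-0.002,-0.003,0.02,0,0,0,0.05],[0,0,0.03,0,0,0,0.05],[0,0,0.025,0,0,0,0.05],[0,0,0.012,0,0,0,0.05],[0,0,0.005,0,0,0,0.05],[0,0,0.002,0,0,0,0.05],[0,0,0,0,0,0,0.05],[0,0,0,0,0,0,0.05]]'; python3 -c "
from h import *
plan(371.1,274.4,53.5)"
```

```text
clock: 17.8
position: [373.0, 276.2, 65.0]
ee_rot: [0.723, -0.691, -0.0, -0.001]
contact_force: [0.9, -0.2, -1.8]
gripper_width: 59.2
grasp_force: 65.5
t 17.8 pos [373.  276.2  65. ] yaw -177.4 tilt 0.08 shift [ 1.7  2.  11.5] turn 0 shift after turn 0 j6 -0.94 w 59.2 F [ 0.9 -0.2 -1.8] 66
```

```bash
python3 -m pendant '[[0.001,0.001,0.003,0,0,0,0.05],[0,0,0.003,0,0,0,0.05],[0,0,0.002,0,0,0,0.05],[0,0,0.002,0,0,0,0.05],[0,0,0.001,0,0,0,0.05],[0,0,0,0,0,0,0.05],[0,0,0,0,0,0,0.05]]'; python3 - <<'E'
from h import *
from bench import arm
plan(371.1,274.4,53.5)
crop(arm.get_image("side")["image"],240,180,120,100,6,"pics/p3.png")
E
```

```text
clock: 18.5
position: [371.7, 275.1, 53.3]
ee_rot: [0.723, -0.691, -0.0, 0.0]
contact_force: [-1.7, -0.2, -1.1]
gripper_width: 58.7
grasp_force: 65.6
t 18.5 pos [371.7 275.1  53.3] yaw -177.4 tilt 0.01 shift [ 0.6  0.6 -0.2] turn 0 shift after turn 0 j6 -0.94 w 58.7 F [-1.7 -0.2 -1.1] 66
```

View pics/p3.png

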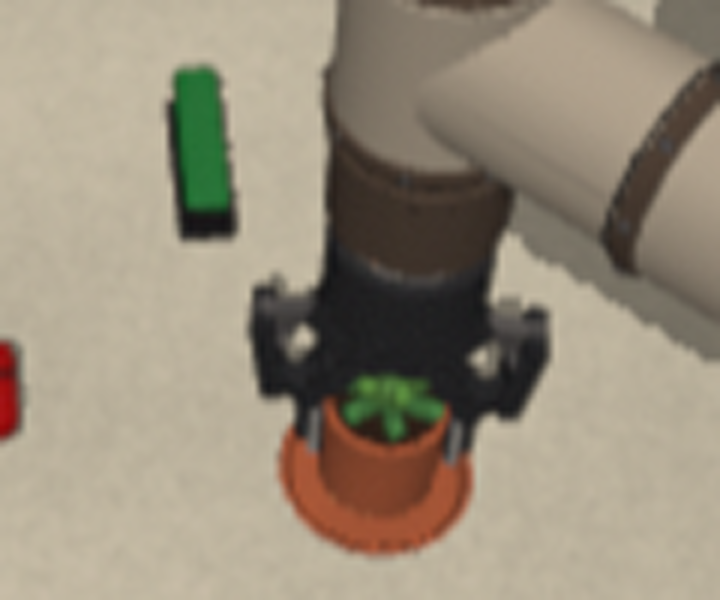

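The pot centre (381) against the saucer (375) is fine, but there is no clear seating force yet, so I'll lower a little more.

```bash
python3 -m pendant '[[0,0,0.001,0,0,0,0.05],[0,0,0.001,0,0,0,0.05],[0,0,0,0,0,0,0.05]]'
```

```text
clock: 18.85
position: [371.8, 275.2, 53.1]
ee_rot: [0.723, -0.69, 0.0, 0.0]
contact_force: [-5.4, -1.8, 15.9]
gripper_width: 58.8
grasp_force: 67.0
```

```bash
python3 -m pendant '[[0,0,0,0,0,0,0.085],[0,0,0,0,0,0,0.085],[0,0,0,0,0,0,0.085],[0,0,0,0,0,0,0.085],[0,0,0,0,0,0,0.085],[0,0,-0.01,0,0,0,0.085],[0,0,-0.03,0,0,0,0.085],[0,0,-0.04,0,0,0,0.085],[0,0,-0.04,0,0,0,0.085],[0,0,0,0,0,0,0.085]]'; python3 -m pendant '[[0,0,0,0,0,-8.28,0.085],[0,0,0,0,0,-8.28,0.085],[0,0,0,0,0,-8.28,0.085],[0,0,0,0,0,-8.28,0.085],[0,0,0,0,0,-8.28,0.085],[0,0,0,0,0,-8.28,0.085],[0,0,0,0,0,-8.28,0.085],[0,0,0,0,0,-8.28,0.085],[0,0,0,0,0,-8.28,0.085],[0,0,0,0,0,-8.28,0.085],[0,0,0,0,0,-8.28,0.085],[0,0,0,0,0,-8.28,0.085]]'; python3 -c "
from h import *
plan(603.4,268,150,102)"
```

```text
clock: 19.85
position: [374.1, 277.8, 177.5]
ee_rot: [0.724, -0.69, -0.0, -0.007]
contact_force: [-0.5, 0.4, 0.3]
gripper_width: 84.9
grasp_force: 0.0
clock: 21.05
position: [371.6, 274.8, 171.3]
ee_rot: [0.994, 0.107, -0.0, 0.0]
contact_force: [0.3, 0.3, 0.3]
gripper_width: 85.4
grasp_force: 0.0
t 21.05 pos [371.6 274.8 171.3] yaw -77.7 tilt 0.02 shift [225.   56.2  21.3] turn 0.3 shift after turn [225.4  54.9  21.3] j6 0.8 w 85.4 F [0.3 0.3 0.3] 0
```

```bash
python3 -m pendant '[[0.02,0.005,0,0,0,0,0.085],[0.035,0.009,0,0,0,0,0.085],[0.035,0.009,0,0,0,0,0.085],[0.035,0.009,0,0,0,0,0.085],[0.035,0.009,0,0,0,0,0.085],[0.035,0.009,0.02,0,0,0,0.085],[0.03,0.006,0.03,0,0,0,0.085],[0,0,0.03,0,0,0,0.085],[0,0,0.02,0,0,0,0.085],[0,0,0,0,0,0,0.085],[0,0,0,0,0,0,0.085]]'; python3 -c "
from h import *
plan(603.4,268,27,102)"
```

```text
clock: 22.15
position: [603.7, 267.1, 71.5]
ee_rot: [0.995, 0.105, -0.0, 0.0]
contact_force: [0.8, 0.4, 0.7]
gripper_width: 85.1
grasp_force: 0.0
t 22.15 pos [603.7 267.1  71.5] yaw -78.0 tilt 0.03 shift [-0.  -1.  44.5] turn 0.0 shift after turn [-0.  -1.  44.5] j6 1.12 w 85.1 F [0.8 0.4 0.7] 0
```

```bash
python3 -m pendant '[[0,-0.001,0.015,0,0,0,0.085],[0,0,0.015,0,0,0,0.085],[0,0,0.01,0,0,0,0.085],[0,0,0.004,0,0,0,0.085],[0,0,0,0,0,0,0.085],[0,0,0,0,0,0,0.085],[0,0,0,0,0,0,0.05],[0,0,0,0,0,0,0.05],[0,0,0,0,0,0,0.05],[0,0,0,0,0,0,0.05],[0,0,0,0,0,0,0.05],[0,0,0,0,0,0,0.05]]'; python3 -c "
from h import *
plan(504.5,429.9,80,72.2)"
```

```text
clock: 23.35
position: [603.9, 268.5, 28.4]
ee_rot: [0.995, 0.105, 0.001, -0.0]
contact_force: [-0.1, 0.9, 6.1]
gripper_width: 54.9
grasp_force: 65.8
t 23.35 pos [603.9 268.5  28.4] yaw -78.0 tilt 0.11 shift [ -63.5 -178.6  -51.6] turn 29.8 shift after turn [-143.9 -123.4  -51.6] j6 1.12 w 54.9 F [-0.1  0.9  6.1] 66
```

Gripped at 54.9 mm, as expected for a 56 mm wide mouse.

```bash
python3 -m pendant '[[0,0,-0.02,0,0,0,0.05],[0,0,-0.03,0,0,0,0.05],[0,0,-0.02,0,0,7.45,0.05],[0,0,0,0,0,7.45,0.05],[0,0,0,0,0,7.45,0.05],[0,0,0,0,0,7.45,0.05],[-0.024,-0.021,0,0,0,0,0.05],[-0.03,-0.026,0,0,0,0,0.05],[-0.03,-0.026,0,0,0,0,0.05],[-0.03,-0.026,0,0,0,0,0.05],[-0.03,-0.024,0,0,0,0,0.05],[0,0,0,0,0,0,0.05]]'; python3 -c "
from h import *
plan(504.5,429.9,31.4,72.2)"
```

```text
clock: 24.55
position: [501.0, 432.6, 96.3]
ee_rot: [0.988, -0.152, -0.0, 0.0]
contact_force: [-0.2, -0.2, -1.1]
gripper_width: 54.7
grasp_force: 65.1
t 24.55 pos [501.  432.6  96.3] yaw -107.5 tilt 0.05 shift [ 4.2  1.5 64.9] turn 0.3 shift after turn [ 4.2  1.5 64.9] j6 0.31 w 54.7 F [-0.2 -0.2 -1.1] 65
```

```bash
python3 -m pendant '[[0.003,0.001,0.02,0,0,0,0.05],[0,0,0.02,0,0,0,0.05],[0,0,0.013,0,0,0,0.05],[0,0,0.004,0,0,0,0.05],[0,0,0,0,0,0,0.05],[0,0,0,0,0,0,0.05]]'; python3 - <<'E'
from h import *
from bench import arm
plan(504.5,429.9,31.4,72.2)
crop(arm.get_image("side")["image"],200,240,100,90,6,"pics/p4.png")
E
```

```text
clock: 25.15
position: [506.9, 427.5, 41.0]
ee_rot: [0.988, -0.155, 0.0, -0.001]
contact_force: [0.8, 0.4, -1.6]
gripper_width: 55.3
grasp_force: 65.2
t 25.15 pos [506.9 427.5  41. ] yaw -107.8 tilt 0.08 shift [-3.  -1.5  9.6] turn -0.0 shift after turn [-3.  -1.5  9.6] j6 0.32 w 55.3 F [ 0.8  0.4 -1.6] 65
```

View pics/p4.png

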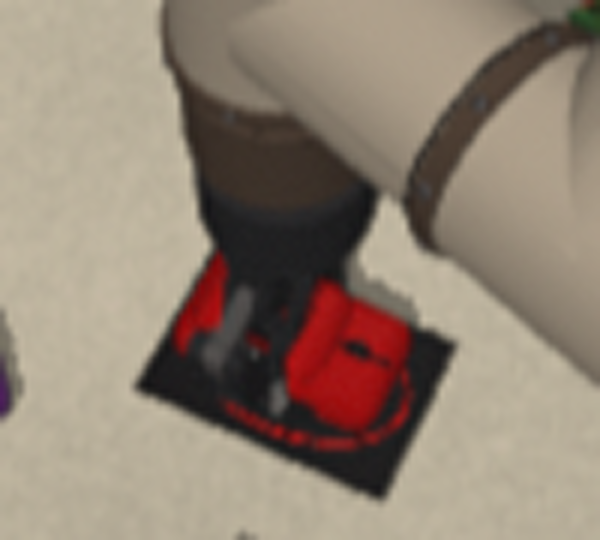

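The mouse is over the mat and aligned with the oval, hovering about 9 mm up. Lower and release.

```bash
python3 -m pendant '[[-0.002,-0.001,0.003,0,0,0,0.05],[0,0,0.003,0,0,0,0.05],[0,0,0.002,0,0,0,0.05],[0,0,0.001,0,0,0,0.05],[0,0,0,0,0,0,0.05],[0,0,0,0,0,0,0.05]]'
```

```text
clock: 25.8
position: [504.7, 428.9, 31.4]
ee_rot: [0.988, -0.155, -0.0, 0.0]
contact_force: [-1.2, -0.1, 0.3]
gripper_width: 54.7
grasp_force: 65.3
```

```bash
python3 -m pendant '[[0,0,0.001,0,0,0,0.05],[0,0,0,0,0,0,0.085],[0,0,0,0,0,0,0.085],[0,0,0,0,0,0,0.085],[0,0,0,0,0,0,0.085],[0,0,0,0,0,0,0.085],[0,0,-0.01,0,0,0,0.085],[0,0,-0.03,0,0,0,0.085],[0,0,-0.04,0,0,0,0.085],[0,0,-0.05,0,0,0,0.085],[0,0,-0.05,0,0,0,0.085],[0,0,0,0,0,0,0.085]]'; python3 -m pendant '[[0,0.05,-0.03,0,0,0,0.085],[0,0.05,-0.03,0,0,0,0.085],[0,0.05,0,0,0,0,0.085],[0,0.05,0,0,0,0,0.085],[0,0.05,0,0,0,0,0.085],[0,0,0,0,0,0,0.085]]'; python3 - <<'E'
from h import *
from bench import arm
t=arm.get_image("top")["image"];s=arm.get_image("side")["image"]
cv2.imwrite("pics/f_t.png",cv2.resize(t[120:280,110:430,::-1],None,fx=2.5,fy=2.5,interpolation=cv2.INTER_CUBIC))
cv2.imwrite("pics/f_s.png",cv2.resize(s[80:340,180:350,::-1],None,fx=2.3,fy=2.3,interpolation=cv2.INTER_CUBIC))
E
```

```text
clock: 27.0
position: [507.9, 431.7, 221.0]
ee_rot: [0.988, -0.154, 0.006, -0.007]
contact_force: [0.4, 0.8, 0.6]
gripper_width: 84.7
grasp_force: 0.0
clock: 27.6
position: [430.0, 199.6, 262.7]
ee_rot: [0.988, -0.156, -0.0, -0.0]
contact_force: [-0.0, -0.2, -0.4]
gripper_width: 84.8
grasp_force: 0.0
```

View pics/f_t.png

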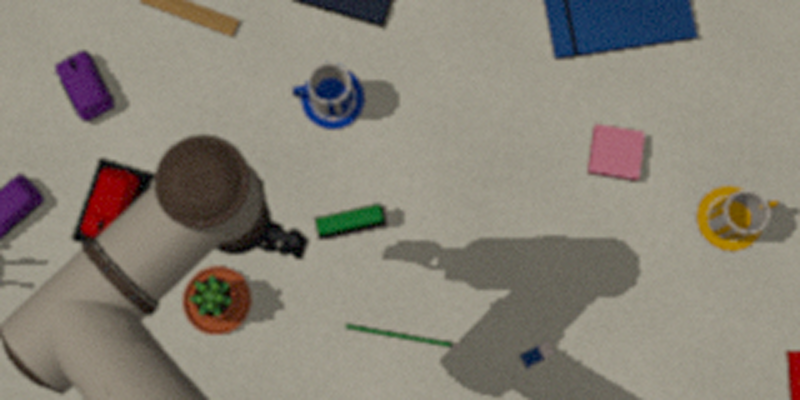

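View pics/f_s.png

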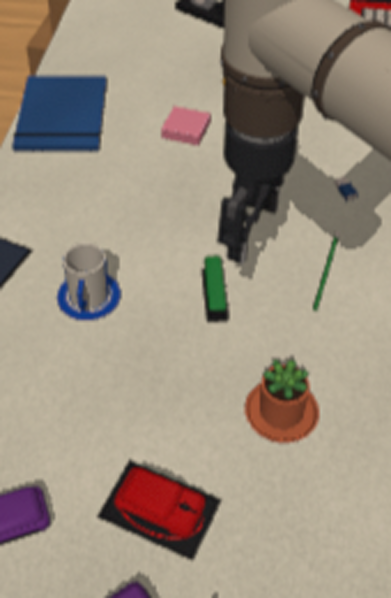

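All four are in place; the rims in the top crop are at blue (330,88), yellow (745,213) and plant (213,297). I'll check those in numbers, and the mouse through its side-view outline.

```bash
python3 - <<'E'
from h import *
from bench import arm
f=lambda u,v,z:px2w("top",110+u/2.5-.3,120+v/2.5-.3,z)
print("blue",f(330,88,84),"yel",f(745,213,84),"plant",f(213,297,64))
s=arm.get_image("side")["image"];h=cv2.cvtColor(s,cv2.COLOR_RGB2HSV)[275:325,215:285]
m=(cv2.inRange(h,(0,140,60),(8,255,255))|cv2.inRange(h,(172,140,60),(179,255,255)))
m=cv2.morphologyEx(m,cv2.MORPH_OPEN,np.ones((4,4)))
ct=max(cv2.findContours(m,0,2)[0],key=cv2.contourArea);M=cv2.moments(ct);r=cv2.minAreaRect(ct)
print("mouse",px2w("side",M["m10"]/M["m00"]+215,M["m01"]/M["m00"]+275,18),cv2.contourArea(ct))
b=cv2.boxPoints(r)+[215,275];w=[px2w("side",*p,18)[:2] for p in b]
for k in(0,1):
    e=w[k+1]-w[k];print(np.linalg.norm(e).round(),np.degrees(np.arctan2(e[1],e[0])).round(1))
E
```

```text
blue [657.4 115.1  84. ] yel [ 484.4 -442.    84. ] plant [371.6 270.4  64. ]
mouse [500.4 432.   18. ] 726.0
68.0 -103.5
109.0 160.2
```

```bash
python3 - <<'E'
from h import *
from bench import arm
t=arm.get_image("top")["image"].copy()
def ring(p,z,r,n=720):
    return [w2px("top",[p[0]+r*np.cos(a),p[1]+r*np.sin(a),z]) for a in np.linspace(0,2*np.pi,n)]
S=8;o=[]
for (x0,y0,p) in [(222,138,(666.1,116.4)),(382,186,(490.4,-447.8))]:
    c=cv2.resize(t[y0:y0+42,x0:x0+48],None,fx=S,fy=S,interpolation=cv2.INTER_CUBIC)
    for z,r,col in((4,47,(255,0,0)),(84,30,(0,255,0))):
        for q in ring(p,z,r): cv2.circle(c,tuple(int(v) for v in ((q-[x0,y0]+.5)*S-.5)),0,col,-1)
    o.append(c)
cv2.imwrite("pics/chk.png",np.hstack(o)[:,:,::-1])
E
```

View pics/chk.png

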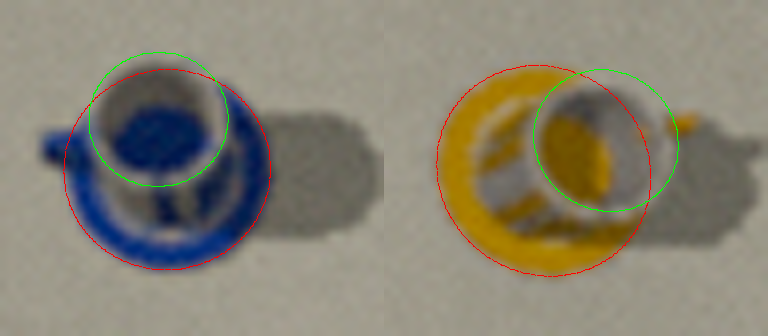

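The overlaid rings for perfectly centred coasters and rims match to about 1–3 mm: the blue rim is at (161,122) against (158,119), and the yellow at (604,147) against (606,140). The mouse is about 4 mm off and 2° out, with the arm clear. Handing in.

```bash
python3 -c "
from bench import arm
print(arm.job_done())"
```

```text
the job is handed in; nothing more can be done
None
```

I handed the job in at about 28 s on the robot clock: both mugs, the plant and the red mouse stand on their targets, measured within about 5 mm of centre, and the notes and stapler were not touched; no verdict was returned.

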